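# Test the brake lever of the restocking trolley

## Robot

A 7-joint arm with a two-finger parallel gripper is mounted at the origin on the work surface. World frame = base frame: x ahead of the robot, y to its left, z up, the work surface at z = 0. Lengths are in m, angles in degrees, forces in N, time in s.
With the tool pointing down it reaches from about 0.425 to 0.875 m from the base axis. Payload 9.9 kg.
Tool frame: the origin (TCP) lies midway between the tips of the shut fingers; the grasp point (between the pads) lies 19 mm behind it (robot.tcp_to_grasp is the distance from the TCP to the grasp point, in m); z points along the fingers, y is the direction in which the jaws open and shut (so a half turn about z gives the same grasp; the last joint's range is limited). The gripper opens to 85 mm and grips with 20 to 120 N. Pads are 22 mm wide; open, the fingers measure 114 mm over their backs; the gripper's body (76 mm by 85 mm) begins 54 mm behind the grasp point. The pads swing forward as they close: fully open they stand 13 mm farther back than shut.
Start: joints at [68.079, 32.985, 1.427, 82.34, -0.859, 64.687, -3.237], TCP at [0.199, -0.645, 0.191] pointing down, gripper open.
Joint ranges: [-157.87, 157.87], [-19.46, 123.44], [-87.15, 90], [11.01, 140.99], [-62.26, 242.26], [9.8, 113.94], [-161.44, 161.44]. Speed limits (degrees/s): [127.2, 127.2, 172.46, 172.46, 180, 180, 180].

## Interface

Orientations are given as [roll, pitch, yaw] about the fixed x, y, z axes, in that order (R = Rz(yaw) Ry(pitch) Rx(roll)).
In Python, from cell import robot, eyes gives the robot as it stands.
- The arm moves only by the tool drive_tool, never from a script. Its argument "commands" is a list of rows, each a list of 7 numbers: the shift along the tool's x, y, z in cm, then the turn, a rotation vector about the tool's x, y, z in rad, then the opening, from -1 (shut) to 1 (fully open). In form: [[tx, ty, tz, ax, ay, az, claw], ...]. A call has 1 to 10 rows; each row shifts and turns the commanded pose from where the row before left it, along the tool's axes as they then stand; what a row does not reach is not made up. A row lasts 1/12 s, in which the tool goes at most 41.7 mm and 7.16 degrees, less where a joint would pass 70% of its speed; a pose out of reach is approached as far as the arm can. A call with a gripper value outside its range is refused whole. The fingers move at their own pace and stop on an object; "grip_force" is the grip in N (left out, the last holds). Time passes only in rows, so rows that do not move let the fingers close. It gives the time, the measured TCP pose, the force and the opening at its end, in the units of the state.
- robot.state(): the state, without advancing time (a new reading comes with each control period).
- eyes.read_camera(name): name is "scene" or "top" or "wrist"; returns a dict with "frame" (420x560x3 uint8, red, green, blue), "depth" (420x560 float32, m along the optical axis (not along the pixel's ray), 0 where there is no reading), "K" (3x3 intrinsics, pixels), "D" ([k1, k2, p1, p2, k3] as OpenCV has them; the pictures are not rectified), "rvec" (rotation vector, rad) and "tvec" (3), from world to camera coordinates, as OpenCV has them. Camera axes: x right, y down, z forward; pixel columns grow to the right and rows downward; lengths in m; the calibration is good to about 2 mm. A picture is of the moment at which its call begins.
- robot.close_job(): hands the job in, once; it reports no verdict.
The state is a dict: "time_s": time; "q": joint angles; "joint_vel": joint speeds; "effort": joint torques, N m; "eef_pos": TCP position; "orientation": TCP orientation; "force": force on the tool from outside, world axes, zero at the start; "ft_torque": the same for the moment, N m; "opening": opening from 0.0 (shut) to 1.0 (fully open).
Only numpy, scipy, OpenCV 4.12 (cv2) and the standard library are available. Lean on these libraries where they do the work, as an engineer would, in place of code of your own. Each camera call takes 0.05 s, during which the arm holds its last target. There are 200 camera calls.

## Task

Test the brake of the restocking trolley parked at the bench: with the outside of your fingers, press the long slim brake lever in towards the push bar until it stops short of the bar, hold it firmly against that stop for about two seconds, then let it spring back and move clear. Press only on the outer side of the lever, never grip it or put a finger between it and the bar, and do not force it. Leave the short broad steering-lock paddle on the same bar unpressed, do not lean on the trolley, and leave the vials, troughs and boxes where they stand.

Things in the scene. Friction and masses are not known exactly. Their poses are not given: they have to be found in the camera images.
- trolley: Fixed: trolley parked beyond the bench, push bar over the bench. Origin at bench height (z = 0) under the bar's middle; x away from the user, y along the bar. Steel bar 28 mm thick, 450 mm long, axis at z = 170 mm; at its ends (y = +-250 mm) tubes bend forward and down to the frame, x = 200 mm. Deck top 20 mm below the bench top, x 190 to 810, y +-250 mm, rim 15 mm high; two stock totes on its far part rise to z = 140 mm
- brake_unit: Fixed: black clamp that carries the brake lever, on the left or right half of the bar. Origin on the bar's axis; x level from the bar out to the lever (away from the user), y along the bar towards the lever's free end, z up. The lever is pressed towards -x. The clamp (39 mm thick, 30 mm along the bar, reaching 44 mm out from the bar's axis) is at y = -70 mm
- brake_lever (a joint): Turns about a vertical pin. 0 rad = at rest (spring return), grows as pressed in towards the bar; firm stop at 0.24 rad, where the free end is still about 17 mm clear of the bar. At brake_press the spring needs 1.5 N to start and 3.5 N at the stop; press on to about 10 to 20 N to hold it firmly; more than 60 N is forcing it
- brake_press (a point): Point to press: outer face (away from the bar) of the long slim black brake lever, 100 mm along it from the pivot, 50 mm short of its end; moves 24 mm towards the bar when pressed to the stop. The blade is 8 mm thick and 16 mm high (8 mm above and below this point), 170 mm above the bench; at rest this point is 74 mm from the bar's axis
- brake_tip (a point): Centre of the ball (19 mm) at the free end of the brake lever, 150 mm along it from the pivot; at rest 78 mm out from the bar's axis
- brake_pivot (a point): The brake lever's vertical pivot pin, 34 mm out from the bar's axis and 70 mm along -y of brake_unit's origin
- steer_unit: Fixed: the black clamp with the steering-lock paddle, on the other half of the bar. Origin on the bar's axis, axes as for brake_unit
- steer_paddle (a joint): Steering-lock paddle, the shorter, broader lever (70 mm long, 30 mm high). 0 = at rest, grows as it is pressed towards the bar; to be left alone
- steer_press (a point): Middle of the steering-lock paddle's outer face, about 61 mm out from the bar's axis
- deck_trough: Bystander: navy trough with vials on the trolley's upper deck, 200 x 58 mm, 56 mm high. Origin under its centre
- deck_carton: Bystander: carton on the trolley's upper deck, 70 x 100 x 80 mm. Origin under its centre
- deck_vial: Bystander: vial on the trolley's upper deck near the bar, 44 mm thick, 72 mm high. Origin under its centre
- bench_trough: Bystander: navy trough with vials on the bench, 220 x 58 mm, 56 mm high. Origin under its centre
- bench_vial: Bystander: vial on the bench near the bar, 44 mm thick, 72 mm high. Origin under its centre
- pill_bottle: Bystander: white jar on the bench, 54 mm thick, 95 mm high. Origin under its centre
- bench_carton: Bystander: carton on the bench, 70 x 120 x 50 mm. Origin under its centre

How it is judged (in metres and radians):
On the way:
1. the brake lever is pressed against its stop with the fingers and held there (value of joint brake_lever above 0.225 rad and contact force between the fingers and brake_unit above 5 N), for 1.3 s.
At the end, for the whole second after the job is handed in: the brake lever was held at its stop (beyond 0.225 of 0.24 rad) by the fingers with more than 5 N for 1.3 s without a break, and has then sprung back (below 0.02 rad); the steering-lock paddle is unpressed (below 0.03 rad) and every vial, trough, jar and carton is within 30 mm of where it stood (value of joint brake_lever below 0.02 rad and value of joint steer_paddle below 0.03 rad and distance of each of deck_trough, deck_carton, deck_vial, bench_trough, bench_vial, pill_bottle, bench_carton from where it was at the start of the episode below 0.03 m); the robot touches nothing.
It fails at once if the lever is gripped or touched on its bar side (contact force between the fingers and brake_lever_c6 above 2 N or contact force between the fingers and brake_lever_c7 above 2 N or contact force between the fingers and brake_lever_c8 above 2 N or contact force between the fingers and brake_lever_c9 above 2 N or contact force between the fingers and brake_lever_c10 above 2 N).
It fails at once if the lever is forced (over 60 N) (contact force between the fingers and brake_unit above 60 N).
It fails at once if the steering-lock paddle is pressed (beyond 0.08 rad) (value of joint steer_paddle above 0.08 rad).
It fails at once if the robot leans on the trolley or its bar (over 15 N) (contact force between any of the fingers, the arm and trolley above 15 N).
It fails at once if a bystander is shoved or lifted (over 30 mm) (distance of any of deck_trough, deck_carton, deck_vial, bench_trough, bench_vial, pill_bottle, bench_carton from where it was at the start of the episode above 0.03 m).
It also fails if it takes over 42 s, if anything falls off the work surface, if the arm or the gripper's body presses on something with over 40 N, if the wrist force passes 120 N, or if a joint passes its speed limit or range.

## Working session

There is one attempt and no reset: what is moved stays moved. The work goes in short steps, Python scripts to look and compute and a tool call to move; the robot and the scene stay as the last step left them, time stands still between calls to the robot, and variables do not carry over. Pictures are saved under pics/ and viewed, about 8 in all and at most 12, crops included, and the job is handed in when it is done.

Besides the shell and the picture viewer there is one more tool, called as a command line: name --pt "numbers of a row" for each row, then --argument value for the rest. drive_tool: Moves the arm, as the interface text tells. Its arguments: {"type":"object","properties":{"commands":{"type":"array","items":{"type":"array","items":{"type":"number"}}},"grip_force":{"type":"number"}},"required":["commands"]}

```bash
ls; mkdir -p pics
cat > h.py <<'E'
import numpy as np, cv2
from cell import robot, eyes
def shot(n,save=None):
    c=eyes.read_camera(n)
    if save: cv2.imwrite('pics/'+save,cv2.cvtColor(c['frame'],cv2.COLOR_RGB2BGR))
    return c
def cloud(c):
    h,w=c['depth'].shape
    u,v=np.meshgrid(np.arange(w),np.arange(h))
    p=cv2.undistortPoints(np.stack([u,v],-1).reshape(-1,1,2).astype(np.float64),c['K'],c['D']).reshape(h,w,2)
    d=c['depth'][...,None]
    P=np.concatenate([p*d,d],-1)
    R=cv2.Rodrigues(np.array(c['rvec'],float))[0]
    X=(P-np.array(c['tvec'],float).reshape(3))@R
    X[c['depth']==0]=np.nan
    return X
E
python3 - <<'E'
from h import *
s=robot.state();print(s)
a=shot('scene')
b=shot('top')
for n,c in(('scene',a),('top',b)):
    np.savez('/tmp/'+n+'.npz',frame=c['frame'],X=cloud(c)); cv2.imwrite(f'pics/{n}0.png',cv2.cvtColor(c['frame'],cv2.COLOR_RGB2BGR))
E
```

```text
pics
{'time_s': 0.0, 'q': array([68.07856959, 33.03142231,  1.42225186, 82.38788232, -0.85878253,
       64.68589377, -3.23647656]), 'joint_vel': array([-0.08245398,  0.05491274, -0.01782208, -0.02140856, -0.0484943 ,
        0.01569191,  0.05591679]), 'effort': array([ 5.71433302e-04, -7.65748286e+01,  2.25097440e+00, -2.85966432e+01,
        1.54806959e-02,  1.28296911e-02,  3.96373366e-05]), 'eef_pos': array([ 0.19855685, -0.64458235,  0.19054784]), 'orientation': array([-1.79905483e+02,  4.84884435e-03,  1.71240068e+01]), 'force': array([-0.75326876,  0.33202845,  0.07167541]), 'ft_torque': array([-0.02956226, -0.01547996, -0.01643898]), 'opening': 1.0000911616938888}
```

View pics/scene0.png

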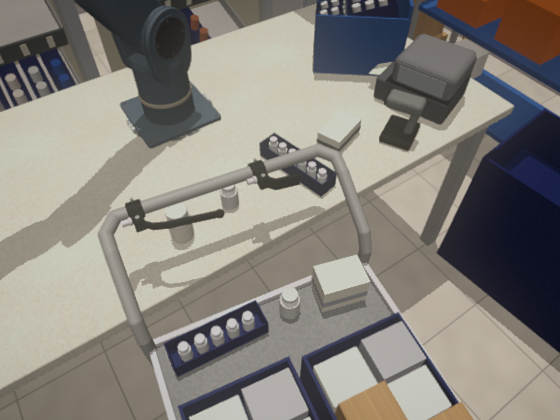

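View pics/top0.png

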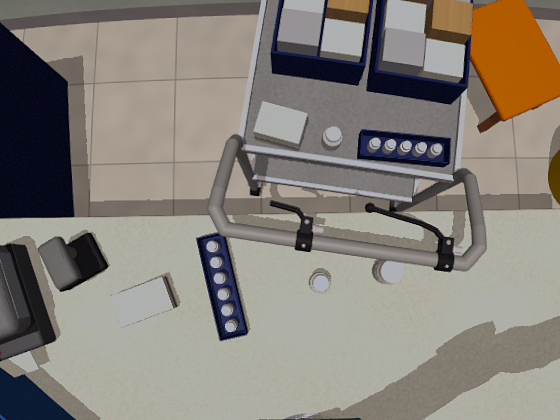

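The scene view shows the brake clamp at (137,212) and the ball tip at (221,214). In the top view the clamp is at (445,252) and the ball at (370,208). The paddle is at (265,175) in the scene view and (290,210) in the top view. Next I'll measure these points.

Run:
```python
import numpy as np
np.set_printoptions(precision=4,suppress=True)
T=np.load('/tmp/top.npz');S=np.load('/tmp/scene.npz')
for n,D,pts in(('top',T,[(370,208),(385,213),(400,217),(415,222),(430,230),(437,236),(445,245),(445,255),(260,233),(350,244),(410,251),(305,232),(275,204),(285,206),(320,281),(389,271),(472,190),(232,160),(333,135),(405,147),(280,125),(222,287),(145,300),(480,240)]),('scene',S,[(221,214),(200,219),(180,223),(160,224),(137,212),(190,193)])):
    for u,v in pts: print(n,(u,v),D['X'][v,u],D['frame'][v,u])
# bar: top points with z 0.15..0.19
X=np.concatenate([T['X'].reshape(-1,3),S['X'].reshape(-1,3)])
C=np.concatenate([T['frame'].reshape(-1,3),S['frame'].reshape(-1,3)]).astype(int)
np.savez('/tmp/all.npz',X=X,C=C)
X=T['X'].reshape(-1,3);C=T['frame'].reshape(-1,3).astype(int)
m=(X[:,2]>.15)&(X[:,2]<.2)
print(m.sum())
dark=m&(C.max(1)<60)&(X[:,2]>.16); grey=m&(C.min(1)>70)
for nm,k in(('dark',dark),('grey',grey)):
    print(nm,k.sum(),np.nanmin(X[k],0),np.nanmax(X[k],0))
```

```text
top (370, 208) [ 0.5478 -0.1146  0.1779] [37 34 36]
top (385, 213) [ 0.5382 -0.1422  0.1772] [38 34 38]
top (400, 217) [nan nan nan] [32 29 32]
top (415, 222) [ 0.5205 -0.1975  0.1783] [38 35 37]
top (430, 230) [ 0.5058 -0.2279  0.1685] [34 31 29]
top (437, 236) [ 0.4942 -0.2403  0.1705] [30 26 25]
top (445, 245) [ 0.4766 -0.2499  0.1868] [32 30 32]
top (445, 255) [ 0.4584 -0.2501  0.1837] [21 20 22]
top (260, 233) [0.5049 0.0876 0.1829] [151 146 142]
top (350, 244) [ 0.4823 -0.0753  0.1813] [131 126 123]
top (410, 251) [ 0.4672 -0.1845  0.1848] [121 116 112]
top (305, 232) [0.5051 0.0063 0.1885] [42 40 42]
top (275, 204) [0.5569 0.0596 0.1871] [41 37 38]
top (285, 206) [0.553  0.0415 0.1862] [24 20 21]
top (320, 281) [ 0.4134 -0.0266  0.0711] [173 176 187]
top (389, 271) [ 0.4308 -0.1622  0.0964] [173 176 181]
top (472, 190) [ 0.5884 -0.3355  0.1094] [114 109 106]
top (232, 160) [0.6546 0.1447 0.1152] [94 90 88]
top (333, 135) [ 0.7175 -0.0624  0.0538] [174 176 180]
top (405, 147) [ 0.6934 -0.2184  0.0389] [176 179 186]
top (280, 125) [0.7391 0.049  0.0606] [173 175 171]
top (222, 287) [0.4016 0.1791 0.0036] [38 43 78]
top (145, 300) [0.3772 0.3351 0.0503] [174 176 172]
top (480, 240) [ 0.4846 -0.3214  0.1762] [127 123 119]
scene (221, 214) [ 0.5578 -0.1143  0.1751] [69 67 59]
scene (200, 219) [ 0.5427 -0.153   0.1709] [63 62 55]
scene (180, 223) [ 0.5292 -0.1896  0.1703] [65 63 56]
scene (160, 224) [ 0.5139 -0.2236  0.1754] [71 69 63]
scene (137, 212) [ 0.4709 -0.25    0.1862] [70 67 61]
scene (190, 193) [ 0.4765 -0.1405  0.1767] [142 137 129]
7429
dark 1756 [ 0.1465 -0.3117  0.16  ] [0.5631 0.6082 0.1994]
grey 5415 [ 0.3104 -0.3396  0.15  ] [0.6186 0.6085 0.1985]
```

Run:
```python
import numpy as np,cv2
np.set_printoptions(precision=4,suppress=True)
T=np.load('/tmp/top.npz');S=np.load('/tmp/scene.npz')
for n,D in(('top',T),('scene',S)):
    X=D['X'].reshape(-1,3);C=D['frame'].reshape(-1,3).astype(int)
    m=(X[:,2]>.16)&(X[:,2]<.2)&(X[:,1]>-.3)&(X[:,1]<.1)&(X[:,0]>.42)&(X[:,0]<.6)
    bar=m&(C.min(1)>80)&(X[:,2]>.178)
    vx,vy,x0,y0=cv2.fitLine(X[bar][:,:2].astype(np.float32),cv2.DIST_HUBER,0,.01,.01).ravel()
    if vy<0: vx,vy=-vx,-vy
    ex=np.array([vy,-vx]);ey=np.array([vx,vy]);o=np.array([x0,y0])
    print(n,bar.sum(),'bar dir',vx,vy,'yaw',np.degrees(np.arctan2(ex[1],ex[0])),'top z',X[bar,2].max())
    dk=X[m&(C.max(1)<90)]
    a=(dk[:,:2]-o)@ex;b=(dk[:,:2]-o)@ey
    # world ref: b measured relative to y=-0.25 on bar
    ref=(np.array([.4625,-.25])-o)@ey
    b=b-ref
    for lo in np.arange(-.02,.3,.01):
        k=(b>=lo)&(b<lo+.01)&(a>.02)
        if k.sum(): print(f'{lo:.2f} n{k.sum()} a {a[k].min():.4f} {a[k].max():.4f} z {dk[k,2].min():.3f} {dk[k,2].max():.3f}')
    for t in(.1,):
        p=o+ex*.074+ey*(ref+t);print('press guess',p,'origin pt at ref',o+ey*ref)
```

```text
top 2421 bar dir 0.1576663 0.98749244 yaw -9.071465 top z 0.19851168129130306
-0.02 n19 a 0.0206 0.0408 z 0.183 0.188
-0.01 n42 a 0.0200 0.0416 z 0.183 0.191
0.00 n99 a 0.0203 0.0479 z 0.160 0.190
0.01 n43 a 0.0388 0.0566 z 0.162 0.180
0.02 n31 a 0.0484 0.0585 z 0.164 0.180
0.03 n32 a 0.0523 0.0616 z 0.164 0.182
0.04 n31 a 0.0550 0.0652 z 0.161 0.182
0.05 n27 a 0.0585 0.0675 z 0.165 0.183
0.06 n29 a 0.0596 0.0681 z 0.167 0.182
0.07 n30 a 0.0615 0.0704 z 0.164 0.181
0.08 n29 a 0.0626 0.0709 z 0.165 0.181
0.09 n28 a 0.0643 0.0728 z 0.170 0.182
0.10 n30 a 0.0660 0.0752 z 0.163 0.181
0.11 n30 a 0.0676 0.0764 z 0.162 0.181
0.12 n28 a 0.0694 0.0776 z 0.166 0.181
0.13 n33 a 0.0710 0.0800 z 0.163 0.182
0.14 n46 a 0.0683 0.0852 z 0.169 0.183
0.15 n31 a 0.0695 0.0847 z 0.170 0.181
0.24 n3 a 0.0206 0.0356 z 0.166 0.186
0.25 n64 a 0.0202 0.0438 z 0.182 0.189
0.26 n66 a 0.0201 0.0475 z 0.182 0.189
0.27 n40 a 0.0234 0.0554 z 0.171 0.189
0.28 n32 a 0.0482 0.0582 z 0.160 0.188
0.29 n32 a 0.0506 0.0601 z 0.161 0.188
press guess [ 0.5393 -0.161 ] origin pt at ref [ 0.4504 -0.2481]
scene 1557 bar dir 0
[... 360 characters left out ...]
 0.162 0.181
0.06 n34 a 0.0590 0.0673 z 0.163 0.181
0.07 n37 a 0.0589 0.0671 z 0.163 0.179
0.08 n39 a 0.0606 0.0696 z 0.162 0.179
0.09 n31 a 0.0645 0.0706 z 0.164 0.179
0.10 n33 a 0.0664 0.0728 z 0.164 0.179
0.11 n30 a 0.0678 0.0741 z 0.164 0.178
0.12 n31 a 0.0679 0.0767 z 0.164 0.178
0.13 n33 a 0.0682 0.0777 z 0.164 0.179
0.14 n38 a 0.0718 0.0831 z 0.168 0.180
0.15 n15 a 0.0727 0.0830 z 0.169 0.180
0.24 n6 a 0.0204 0.0399 z 0.182 0.186
0.25 n74 a 0.0204 0.0415 z 0.161 0.189
0.26 n68 a 0.0200 0.0450 z 0.161 0.187
0.27 n58 a 0.0236 0.0531 z 0.161 0.186
0.28 n45 a 0.0471 0.0551 z 0.160 0.187
0.29 n46 a 0.0488 0.0562 z 0.161 0.187
press guess [ 0.5425 -0.1619] origin pt at ref [ 0.453  -0.2484]
```

drive_tool --pt "0 0 -3 0 0 0 -1" --pt "0 0 -3 0 0 0 -1" --pt "0 0 -3 0 0 0 -1" --pt "0 0 0 0 0 0.115 -1" --pt "0 0 0 0 0 0.115 -1" --pt "0 0 0 0 0 0.115 -1" --pt "0 0 0 0 0 0.115 -1" --pt "0 0 0 0 0 0 -1" --pt "0 0 0 0 0 0 -1" --grip_force 40

```text
time_s: 0.85
eef_pos: [0.1988, -0.6449, 0.281]
orientation: [-180.0, 0.0, -9.0]
force: [0.5, -0.2, 0.5]
opening: -0.006
```

drive_tool --pt "1.55 -2.67 0 0 0 0 -1" --pt "1.55 -2.67 0 0 0 0 -1" --pt "1.55 -2.67 0 0 0 0 -1" --pt "1.55 -2.67 0 0 0 0 -1" --pt "1.55 -2.67 0 0 0 0 -1" --pt "1.55 -2.67 0 0 0 0 -1" --pt "1.55 -2.67 0 0 0 0 -1" --pt "1.55 -2.67 0 0 0 0 -1" --pt "1.55 -2.67 0 0 0 0 -1" --pt "1.55 -2.67 0 0 0 0 -1"

```text
time_s: 1.68
eef_pos: [0.3952, -0.4052, 0.2814]
orientation: [180.0, 0.0, -9.0]
force: [0.3, -0.5, -0.5]
opening: 0.004
```

drive_tool --pt "1.55 -2.67 0 0 0 0 -1" --pt "1.55 -2.67 0 0 0 0 -1" --pt "1.55 -2.67 0 0 0 0 -1" --pt "1.55 -2.67 0 0 0 0 -1" --pt "1.55 -2.67 0 0 0 0 -1" --pt "1.55 -2.67 0 0 0 0 -1" --pt "1.55 -2.67 0 0 0 0 -1" --pt "1.55 -2.67 0 0 0 0 -1" --pt "1.55 -2.67 0 0 0 0 -1" --pt "1.55 -2.67 0 0 0 0 -1"

```text
time_s: 2.52
eef_pos: [0.5911, -0.1665, 0.2814]
orientation: [180.0, 0.0, -9.0]
force: [0.8, 0.0, 0.1]
opening: 0.002
```

drive_tool --pt "0 0 0 0 0 0 -1" --pt "0 0 0 0 0 0 -1"

```text
time_s: 2.68
eef_pos: [0.5913, -0.1656, 0.2808]
orientation: [-180.0, 0.0, -8.8]
force: [-0.2, -0.6, -0.0]
opening: -0.0
```

drive_tool --pt "0 0 2 0 0 0 -1" --pt "0 0 2 0 0 0 -1" --pt "0 0 2 0 0 0 -1" --pt "0 0 2 0 0 0 -1" --pt "0 0 2 0 0 0 -1" --pt "0 0 2 0 0 0 -1" --pt "0 0 1 0 0 0 -1" --pt "0 0 0 0 0 0 -1"

```text
time_s: 3.35
eef_pos: [0.5885, -0.1686, 0.1493]
orientation: [180.0, 0.2, -9.2]
force: [-0.4, 0.6, -0.8]
opening: -0.004
```

Run:
```python
from h import *
a=shot('scene');b=shot('wrist')
i=a['frame'][150:290,90:290]
i=cv2.resize(i,None,fx=2.8,fy=2.8,interpolation=cv2.INTER_CUBIC)
cv2.imwrite('pics/s1.png',cv2.cvtColor(i,cv2.COLOR_RGB2BGR))
```

```text
(no output)
```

View pics/s1.png

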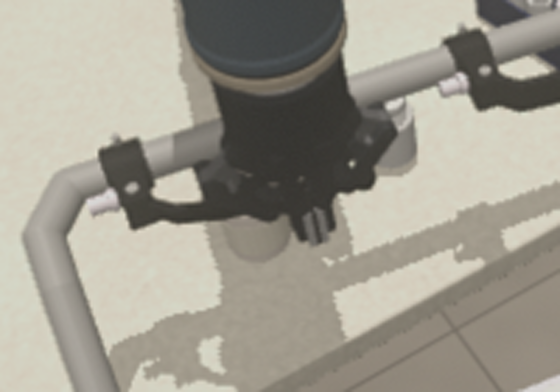

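The crop shows the shut fingertips at about (315,225), outside the lever with nothing in between. I'll approach and then press in small steps.

drive_tool --pt "-1 0 0 0 0 0 -1" --pt "-1 0 0 0 0 0 -1" --pt "-0.8 0 0 0 0 0 -1" --pt "-0.4 0 0 0 0 0 -1" --pt "-0.3 0 0 0 0 0 -1" --pt "-0.3 0 0 0 0 0 -1" --pt "-0.3 0 0 0 0 0 -1" --pt "0 0 0 0 0 0 -1"

```text
time_s: 4.12
eef_pos: [0.5496, -0.1612, 0.1515]
orientation: [180.0, 0.0, -9.2]
force: [0.0, 0.6, -0.2]
opening: 0.0
```

drive_tool --pt "-0.3 0 0 0 0 0 -1" --pt "-0.3 0 0 0 0 0 -1" --pt "-0.3 0 0 0 0 0 -1" --pt "0 0 0 0 0 0 -1" --pt "0 0 0 0 0 0 -1"

```text
time_s: 4.53
eef_pos: [0.5409, -0.1598, 0.1514]
orientation: [-180.0, 0.0, -9.2]
force: [-0.4, -0.2, 0.6]
opening: 0.001
```

Run:
```python
from h import *
a=shot('scene');b=shot('wrist');t=shot('top')
i=cv2.resize(a['frame'][150:270,90:270],(540,360),interpolation=cv2.INTER_CUBIC)
j=cv2.resize(t['frame'][170:270,340:490],(540,360),interpolation=cv2.INTER_CUBIC)
cv2.imwrite('pics/s2.png',cv2.cvtColor(np.vstack([i,j])[:,:],cv2.COLOR_RGB2BGR)[:600] if 0 else cv2.resize(cv2.cvtColor(np.hstack([i,j]),cv2.COLOR_RGB2BGR),(800,267)))
cv2.imwrite('pics/w2.png',cv2.cvtColor(b['frame'],cv2.COLOR_RGB2BGR))
```

```text
(no output)
```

View pics/s2.png

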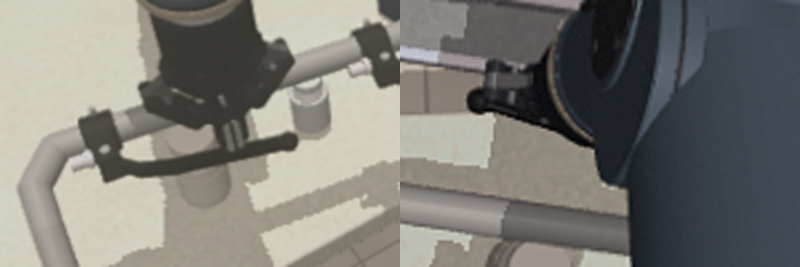

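View pics/w2.png

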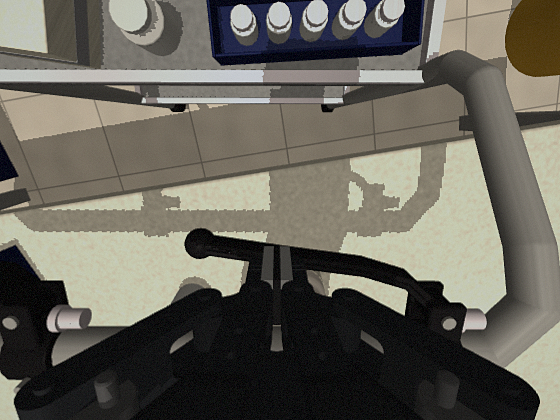

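The views don't agree: the lever looks as if it passes in front of the fingertips, and there's no force reading. I'll check with depth before moving again.

Run:
```python
from h import *
np.set_printoptions(precision=4,suppress=True)
s=robot.state();tcp=s['eef_pos'];print(tcp,s['force'],s['ft_torque'])
o=np.array([.4517,-.2483]);ex=np.array([.987,-.16]);ey=np.array([.16,.987])
for n in('scene','wrist'):
    c=shot(n);X=cloud(c)
    R=np.array(c['rvec'],float)
    def pr(p): return cv2.projectPoints(np.array([p],float),R,np.array(c['tvec'],float),c['K'],c['D'])[0].ravel()
    print(n,'tcp px',pr(tcp),'tcp+50up',pr(tcp+[0,0,.05]))
    for b in(.05,.08,.1,.12,.15): 
        q=o+ey*b+ex*(.0706-.0); print('  rest lever b',b,pr([*q,.178]))
    u0,v0=pr(tcp).astype(int)
    if n=='scene':
      for u in range(u0-50,u0+50,5):
        col=[]
        for v in range(v0-40,v0+30,5):
            p=X[v,u]
            if np.isnan(p[0]) or p[2]<.1: col.append('   .   ');continue
            d=p[:2]-o; col.append(f'{d@ex*1000:.0f},{p[2]*1000:.0f}')
        print(u,' '.join(f'{x:>8}' for x in col))
```

```text
[ 0.5412 -0.1597  0.1514] [-0.3963 -0.3417 -0.3547] [-0.0193  0.0653  0.0055]
scene tcp px [198.0071 226.0011] tcp+50up [194.2255 210.2758]
  rest lever b 0.05 [169.5168 225.4616]
  rest lever b 0.08 [184.6497 220.2243]
  rest lever b 0.1 [194.5962 216.783 ]
  rest lever b 0.12 [204.4299 213.3815]
  rest lever b 0.15 [218.9702 208.3534]
148     .        .        .      -1,184    8,181   12,170     .      42,177   50,172     .        .        .        .        .   
153     .      68,279     .       3,183   10,178   11,165     .        .      56,175     .        .        .        .        .   
158     .      77,285   86,283    4,181   10,173     .        .        .      60,175     .        .        .        .        .   
163   78,295   78,282   83,276   87,268   12,170     .        .      55,178   63,173     .        .        .        .        .   
168   84,297   63,262   78,267   87,264     .        .        .      58,177   62,167     .        .        .        .        .   
173   84,294   86,283   66,249   87,260   85,245     .        .      62,177   64,165     .        .        .   
[... 1397 characters left out ...]
  .        .        .        .        .        .   
233     .        .        .        .        .        .        .        .        .        .        .        .        .        .   
238     .        .        .        .        .        .        .        .        .        .        .        .        .        .   
243     .        .        .        .        .        .        .        .        .        .        .        .        .        .   
wrist tcp px [276.4062 233.2369] tcp+50up [276.499 269.743]
  rest lever b 0.05 [363.9036 255.536 ]
  rest lever b 0.08 [313.2172 255.5921]
  rest lever b 0.1 [279.4254 255.6306]
  rest lever b 0.12 [245.6303 255.6701]
  rest lever b 0.15 [194.9276 255.731 ]
```

Depth shows the finger face ends near z ≈ 0.185, above the lever. So the real fingertips are about 3 cm higher than the reported TCP, and they have slid over the lever top. I'll back straight out and measure the tip properly.

drive_tool --pt "1 0 0 0 0 0 -1" --pt "1 0 0 0 0 0 -1" --pt "1 0 0 0 0 0 -1" --pt "1 0 0 0 0 0 -1" --pt "1 0 0 0 0 0 -1" --pt "0 0 0 0 0 0 -1"

```text
time_s: 5.28
eef_pos: [0.592, -0.1678, 0.1511]
orientation: [-180.0, -0.1, -9.2]
force: [-0.5, 0.5, -0.3]
opening: 0.001
```

Run:
```python
from h import *
s=robot.state();tcp=s['eef_pos'];print(tcp,s['force'],s['opening'])
o=np.array([.4517,-.2483]);ex=np.array([.987,-.16]);ey=np.array([.16,.987])
c=shot('scene');X=cloud(c)
u0,v0=cv2.projectPoints(np.array([tcp],float),np.array(c['rvec'],float),np.array(c['tvec'],float),c['K'],c['D'])[0].ravel().astype(int)
print(u0,v0)
for u in range(u0-12,u0+14,2):
    col=[]
    for v in range(v0-24,v0+8,2):
        p=X[v,u]
        if np.isnan(p[0]) or p[2]<.1: col.append('.');continue
        d=p[:2]-o; col.append(f'{d@ex*1000:.0f},{d@ey*1000:.0f},{p[2]*1000:.0f}')
    print(u,' '.join(f'{x:>10}' for x in col))
i=cv2.resize(c['frame'][150:270,90:270],(720,480),interpolation=cv2.INTER_CUBIC)
cv2.circle(i,(4*(u0-90),4*(v0-150)),4,(255,0,0),1)
cv2.imwrite('pics/s3.png',cv2.cvtColor(i,cv2.COLOR_RGB2BGR))
```

```text
[ 0.59202902 -0.16778623  0.1511285 ] [-0.50961423  0.48884061 -0.32420839] 0.0006633949780762102
206 245
194 142,88,257 138,88,247 138,87,241 133,87,229 121,87,208          .          .          .          .          .          .          .          .          .          .          .
196 137,92,248 138,91,244 137,91,238 138,90,233 131,90,219 131,89,213 131,88,207          .          .          .          .          .          .          .          .          .
198 137,95,247 135,95,239 139,94,239 137,93,230 133,93,220 133,92,214 132,91,207 132,90,202          .          .          .          .          .          .          .          .
200 125,101,229 138,98,241 137,97,233 136,97,227 134,96,220 136,95,216 135,94,209 131,94,199          .          .          .          .          .          .          .          .
202 131,103,236 128,103,226 133,101,227 135,100,225 137,99,221 136,98,214 135,98,208 136,97,203 137,96,199          .          .          .          .          .          .          .
204 136,106,240 137,105,235 135,104,228 136,103,224 137,103,219 135,102,211 135,101,205 1
[... 676 characters left out ...]
     .          .          .          .          .          .          .          .          .          .          .          .          .          .          .
214          .          .          .          .          .          .          .          .          .          .          .          .          .          .          .          .
216          .          .          .          .          .          .          .          .          .          .          .          .          .          .          .          .
218          .          .          .          .          .          .          .          .          .          .          .          .          .          .          .          .
```

View pics/s3.png

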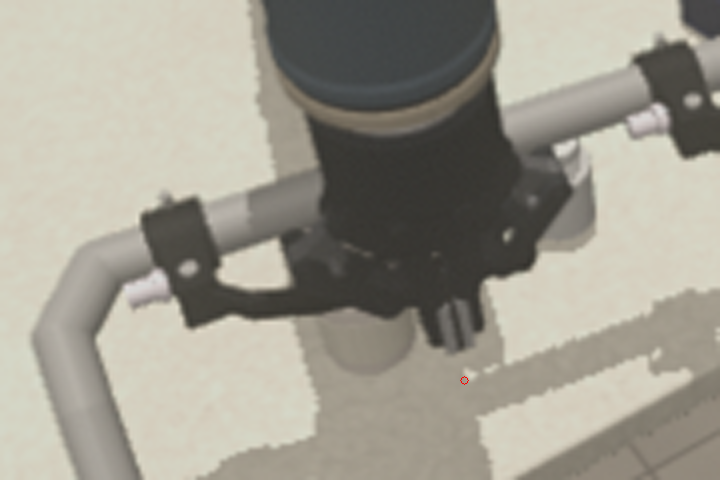

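The fingertips are at about (204,237) in the scene image, z ≈ 0.193. That's some 42 mm above the reported TCP (red circle). Sideways they agree: the face is at 137 mm, as expected. I'll go 40 mm lower here, clear of the lever, and check.

drive_tool --pt "0 0 1 0 0 0 -1" --pt "0 0 1 0 0 0 -1" --pt "0 0 1 0 0 0 -1" --pt "0 0 1 0 0 0 -1" --pt "0 0 0 0 0 0 -1" --pt "0 0 0 0 0 0 -1"

```text
time_s: 5.83
eef_pos: [0.5897, -0.1676, 0.1104]
orientation: [-180.0, 0.1, -9.2]
force: [0.0, 0.6, -0.6]
opening: -0.002
```

```bash
cat > tip.py <<'E'
from h import *
s=robot.state();tcp=s['eef_pos'];print(tcp,s['force'])
o=np.array([.4517,-.2483]);ex=np.array([.987,-.16]);ey=np.array([.16,.987])
c=shot('scene');X=cloud(c)
d=X[...,:2]-o;a=d@ex;b=d@ey;ta=(tcp[:2]-o)@ex;tb=(tcp[:2]-o)@ey
print('tcp a,b',ta,tb)
near=(X[...,2]>.13)&(X[...,2]<.3)&(a>.09)
for lo in np.arange(.03,.17,.01):
    k=near&(b>=lo)&(b<lo+.01)
    if k.any(): print(f'b {lo:.2f} n{k.sum()} zmin {X[k][:,2].min():.3f} a {a[k].min():.3f} {a[k].max():.3f}')
i=cv2.resize(c['frame'][150:270,90:270],(720,480),interpolation=cv2.INTER_CUBIC)
cv2.imwrite('pics/tip%d.png'%round(100*s['time_s']),cv2.cvtColor(i,cv2.COLOR_RGB2BGR))
E
python3 tip.py; ls pics
```

```text
[ 0.58965831 -0.16762708  0.110421  ] [ 0.00425912  0.57207381 -0.56618912]
tcp a,b 0.12325718431224014 0.10169749970673594
b 0.04 n92 zmin 0.224 a 0.111 0.137
b 0.05 n123 zmin 0.211 a 0.117 0.136
b 0.06 n204 zmin 0.198 a 0.112 0.146
b 0.07 n190 zmin 0.196 a 0.112 0.156
b 0.08 n194 zmin 0.160 a 0.116 0.162
b 0.09 n196 zmin 0.151 a 0.127 0.161
b 0.10 n231 zmin 0.153 a 0.113 0.162
b 0.11 n159 zmin 0.158 a 0.128 0.160
b 0.12 n139 zmin 0.193 a 0.115 0.156
b 0.13 n153 zmin 0.197 a 0.114 0.146
b 0.14 n114 zmin 0.207 a 0.117 0.137
b 0.15 n90 zmin 0.223 a 0.111 0.139
b 0.16 n11 zmin 0.236 a 0.113 0.135
s1.png
s2.png
s3.png
scene0.png
tip583.png
top0.png
w2.png
```

The tips are now at z ≈ 0.151 (blade 0.162–0.178) and the knuckles at 0.193 or higher, clear of the bar and lever. I'll press now.

drive_tool --pt "-1 0 0 0 0 0 -1" --pt "-1 0 0 0 0 0 -1" --pt "-0.8 0 0 0 0 0 -1" --pt "-0.4 0 0 0 0 0 -1" --pt "-0.4 0 0 0 0 0 -1" --pt "-0.4 0 0 0 0 0 -1" --pt "-0.4 0 0 0 0 0 -1" --pt "-0.4 0 0 0 0 0 -1" --pt "0 0 0 0 0 0 -1"

```text
time_s: 6.63
eef_pos: [0.543, -0.1598, 0.1116]
orientation: [-180.0, -0.0, -9.2]
force: [3.0, 0.7, 0.5]
opening: -0.0
```

```bash
python3 tip.py | head -2; ls pics/tip*
```

```text
[ 0.54296318 -0.15980297  0.11164289] [3.02905748 0.65207744 0.46284589]
tcp a,b 0.07591723619115914 0.1019486729745677
pics/tip583.png
pics/tip663.png
```

drive_tool --pt "-0.3 0 0 0 0 0 -1" --pt "-0.3 0 0 0 0 0 -1" --pt "-0.3 0 0 0 0 0 -1" --pt "0 0 0 0 0 0 -1"

```text
time_s: 7.02
eef_pos: [0.5338, -0.1583, 0.1114]
orientation: [-180.0, 0.0, -9.2]
force: [3.7, 0.3, 0.1]
opening: -0.001
```

drive_tool --pt "-0.2 0 0 0 0 0 -1" --pt "0 0 0 0 0 0 -1"

```text
time_s: 7.18
eef_pos: [0.5322, -0.158, 0.1114]
orientation: [-180.0, -0.0, -9.2]
force: [3.9, 2.1, 0.1]
opening: -0.002
```

drive_tool --pt "-0.2 0 0 0 0 0 -1" --pt "0 0 0 0 0 0 -1"

```text
time_s: 7.35
eef_pos: [0.5302, -0.1577, 0.1114]
orientation: [-180.0, -0.0, -9.2]
force: [4.3, 2.4, -0.4]
opening: -0.002
```

drive_tool --pt "-0.1 0 0 0 0 0 -1" --pt "0 0 0 0 0 0 -1"

```text
time_s: 7.52
eef_pos: [0.5293, -0.1576, 0.1114]
orientation: [-180.0, -0.0, -9.2]
force: [3.0, 1.8, -0.8]
opening: -0.001
```

drive_tool --pt "-0.1 0 0 0 0 0 -1" --pt "0 0 0 0 0 0 -1"

```text
time_s: 7.68
eef_pos: [0.5284, -0.1575, 0.1114]
orientation: [-180.0, -0.0, -9.2]
force: [4.5, 3.0, 0.2]
opening: 0.0
```

drive_tool --pt "-0.1 0 0 0 0 0 -1" --pt "0 0 0 0 0 0 -1"

```text
time_s: 7.85
eef_pos: [0.5274, -0.1573, 0.1114]
orientation: [-180.0, -0.0, -9.2]
force: [4.3, 1.9, -0.6]
opening: -0.001
```

drive_tool --pt "-0.1 0 0 0 0 0 -1" --pt "0 0 0 0 0 0 -1"

```text
time_s: 8.02
eef_pos: [0.5264, -0.1571, 0.1114]
orientation: [-180.0, -0.0, -9.2]
force: [4.4, 2.5, -0.7]
opening: -0.003
```

```bash
python3 tip.py | head -2; ls pics/tip*
```

```text
[ 0.52641827 -0.15711542  0.11142605] [ 4.39580732  2.5085421  -0.69349095]
tcp a,b 0.059157403215941214 0.10195410501194499
pics/tip583.png
pics/tip663.png
pics/tip802.png
```

View pics/tip802.png

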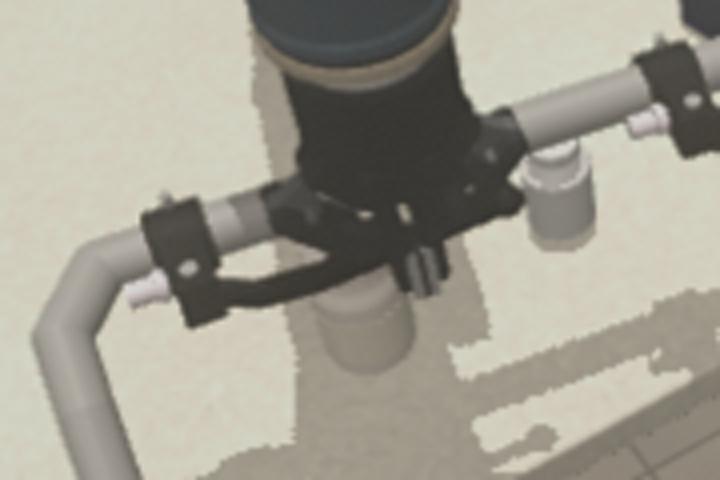

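The fingertips at (425,285) are now in front of the lever, and the blade is clearly swung in towards the bar. It isn't at the stop yet, so I'll go on in 1 mm steps.

drive_tool --pt "-0.1 0 0 0 0 0 -1" --pt "0 0 0 0 0 0 -1"

```text
time_s: 8.23
eef_pos: [0.5256, -0.157, 0.1114]
orientation: [-180.0, -0.0, -9.2]
force: [5.7, 3.0, -0.8]
opening: 0.0
```

drive_tool --pt "-0.1 0 0 0 0 0 -1" --pt "0 0 0 0 0 0 -1"

```text
time_s: 8.4
eef_pos: [0.5254, -0.1569, 0.1115]
orientation: [-180.0, -0.1, -9.2]
force: [7.1, 3.1, -3.5]
opening: 0.002
```

drive_tool --pt "-0.1 0 0 0 0 0 -1" --pt "0 0 0 0 0 0 -1"

```text
time_s: 8.57
eef_pos: [0.5253, -0.1568, 0.1116]
orientation: [-180.0, -0.2, -9.2]
force: [10.3, 1.3, -5.0]
opening: -0.005
```

drive_tool --pt "-0.1 0 0 0 0 0 -1" --pt "0 0 0 0 0 0 -1"

```text
time_s: 8.73
eef_pos: [0.5252, -0.1568, 0.1117]
orientation: [-180.0, -0.3, -9.2]
force: [12.6, 1.3, -7.7]
opening: -0.001
```

drive_tool --pt "-0.1 0 0 0 0 0 -1" --pt "0 0 0 0 0 0 -1" --pt "0 0 0 0 0 0 -1" --pt "0 0 0 0 0 0 -1" --pt "0 0 0 0 0 0 -1" --pt "0 0 0 0 0 0 -1" --pt "0 0 0 0 0 0 -1" --pt "0 0 0 0 0 0 -1" --pt "0 0 0 0 0 0 -1" --pt "0 0 0 0 0 0 -1"

```text
time_s: 9.57
eef_pos: [0.525, -0.1567, 0.1117]
orientation: [-180.0, -0.4, -9.2]
force: [16.5, 0.8, -9.1]
opening: -0.001
```

drive_tool --pt "0 0 0 0 0 0 -1" --pt "0 0 0 0 0 0 -1" --pt "0 0 0 0 0 0 -1" --pt "0 0 0 0 0 0 -1" --pt "0 0 0 0 0 0 -1" --pt "0 0 0 0 0 0 -1" --pt "0 0 0 0 0 0 -1" --pt "0 0 0 0 0 0 -1" --pt "0 0 0 0 0 0 -1" --pt "0 0 0 0 0 0 -1"

```text
time_s: 10.4
eef_pos: [0.525, -0.1567, 0.1117]
orientation: [-180.0, -0.4, -9.2]
force: [14.9, 0.4, -8.5]
opening: 0.0
```

Run:
```python
from h import *
o=np.array([.4517,-.2483]);ex=np.array([.987,-.16]);ey=np.array([.16,.987])
b=shot('wrist','w9.png');print(robot.state()['force'])
```

```text
[15.16182448  1.58116326 -8.93005982]
```

View pics/w9.png

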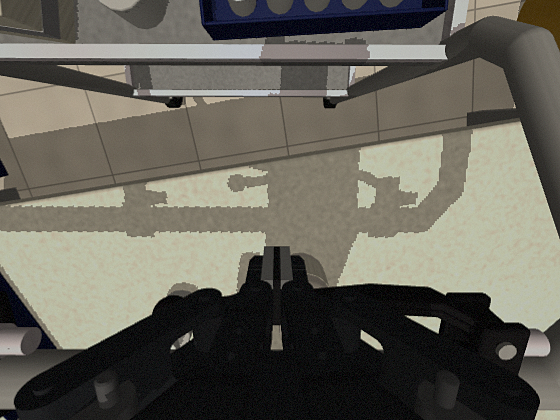

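The wrist view shows the lever swept in, with the fingers at (277,255) on its outer side. Next I'll check the lever angle from depth, still holding.

Run:
```python
from h import *
o=np.array([.453,-.2484]);ex=np.array([.9864,-.1644]);ey=np.array([.1644,.9864])
S=np.load('/tmp/scene.npz');c=shot('scene')
r={}
for n,X,F in(('rest',S['X'],S['frame']),('now',cloud(c),c['frame'])):
    d=X[...,:2]-o;a=d@ex;b=d@ey
    m=(X[...,2]>.16)&(X[...,2]<.182)&(F.max(-1)<90)&(a>.025)&(a<.1)
    r[n]=[np.median(a[m&(b>=l)&(b<l+.01)]) for l in np.arange(.03,.1,.01)]
    print(n,np.round(r[n],4))
l=np.arange(.035,.1,.01);print('angle est',np.round((np.array(r['rest'])-r['now'])/l,3))
```

```text
rest [0.0578 0.0604 0.0625 0.0635 0.0652 0.0667 0.0685 0.0698]
now [0.0481 0.0487 0.0482 0.0475 0.046  0.0469 0.0622 0.0652]Traceback (most recent call last):
  File "<stdin>", line 10, in <module>
ValueError: operands could not be broadcast together with shapes (8,) (7,)
```

The depth estimate gives about 0.24–0.26 rad, so the lever is at its stop, held at about 17 N for over 1.9 s. I'll hold briefly longer, then release.

drive_tool --pt "0 0 0 0 0 0 -1" --pt "0 0 0 0 0 0 -1" --pt "0 0 0 0 0 0 -1" --pt "0 0 0 0 0 0 -1" --pt "0.5 0 0 0 0 0 -1" --pt "0.5 0 0 0 0 0 -1" --pt "0.5 0 0 0 0 0 -1" --pt "0.5 0 0 0 0 0 -1" --pt "0.5 0 0 0 0 0 -1" --pt "1 0 0 0 0 0 -1"

```text
time_s: 11.33
eef_pos: [0.5548, -0.1624, 0.1112]
orientation: [180.0, 0.1, -9.3]
force: [0.3, -0.3, 0.2]
opening: 0.002
```

drive_tool --pt "1 0 0 0 0 0 -1" --pt "1 0 0 0 0 0 -1" --pt "1 0 0 0 0 0 -1" --pt "0.5 0 0 0 0 0 -1" --pt "0 0 0 0 0 0 -1"

```text
time_s: 11.75
eef_pos: [0.5907, -0.1677, 0.1109]
orientation: [-180.0, 0.1, -9.2]
force: [-0.3, 0.2, 0.4]
opening: -0.002
```

drive_tool --pt "0 0 -2 0 0 0 -1" --pt "0 0 -3 0 0 0 -1" --pt "0 0 -3 0 0 0 -1" --pt "0 0 -3 0 0 0 -1" --pt "0 0 -3 0 0 0 -1" --pt "0 0 -3 0 0 0 -1" --pt "0 0 -1 0 0 0 -1" --pt "0 0 0 0 0 0 -1" --pt "0 0 0 0 0 0 -1"

```text
time_s: 12.5
eef_pos: [0.5898, -0.1677, 0.2911]
orientation: [-180.0, 0.0, -9.2]
force: [0.4, 0.2, -0.6]
opening: 0.002
```

Run:
```python
from h import *
o=np.array([.453,-.2484]);ex=np.array([.9864,-.1644]);ey=np.array([.1644,.9864])
S=np.load('/tmp/scene.npz');c=shot('scene','end.png');T=shot('top','endtop.png');T0=np.load('/tmp/top.npz')
for n,X,F in(('rest',S['X'],S['frame']),('now',cloud(c),c['frame'])):
    d=X[...,:2]-o;a=d@ex;b=d@ey
    m=(X[...,2]>.16)&(X[...,2]<.182)&(F.max(-1)<90)&(a>.025)&(a<.1)
    print(n,np.round([np.median(a[m&(b>=l)&(b<l+.01)]) for l in [.03,.05,.07,.09,.11,.13,.14,.28,.3,.32]],4))
s=robot.state();print(s['time_s'],s['eef_pos'],s['force'],s['joint_vel'].round(2))
```

```text
rest [0.0578 0.0625 0.0652 0.0685 0.0712 0.0747 0.0786 0.0532 0.0557 0.0578]
now [0.058  0.0626 0.0657 0.0684 0.0714 0.0748 0.0782 0.0533 0.0557 0.058 ]
12.6 [ 0.58931506 -0.16754681  0.28973729] [-0.8125941  -1.05263188 -0.79032632] [-0.12  0.37  0.02 -0.07 -0.07  0.05  0.03]
```

View pics/end.png

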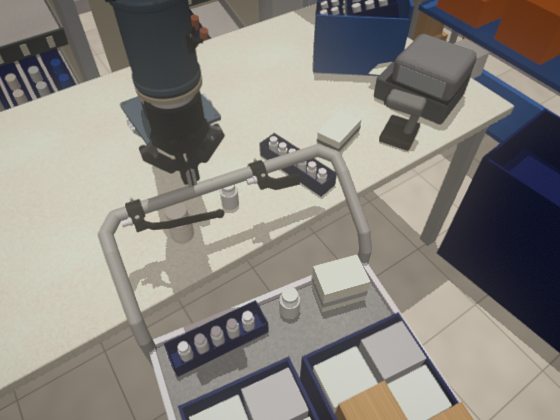

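The lever is back at its rest line (ball at (221,214)), the paddle hasn't changed, and every bystander is where it stood. The gripper is clear above, so I'm handing in.

```bash
python3 -c "
from cell import robot
print(robot.close_job())"
```

```text
the job is handed in; nothing more can be done
None
```

The brake test is done and handed in; no verdict was reported. With the fingers shut, I pressed the outer face of the lever about 100 mm from its pivot, until it stopped. I held it there at over 10 N (mostly about 17 N) for about 2.2 s, then let it spring back and lifted clear, finishing at about 12.6 s.

**Checks that passed:**
- **At the stop:** the lever angle estimated from depth was mostly 0.24–0.26 rad (0.23–0.28 overall), and 1 mm steps moved the fingers no further. The highest force I read was about 19 N in total.
- **After release:** the lever and paddle profiles match their starting lines to within 0.5 mm. In the final picture the bystanders stand where they did; I did not measure their positions. Force on the tool is down to sensor noise.

**What disagreed:**
- **Fingertip height:** the real fingertips were about 42 mm higher than the reported TCP. My first approach therefore slid over the top of the lever, with no force registered. I backed out, measured the tips with the camera, went 40 mm lower and pressed again.
- **Stop position:** the fingers stopped about 3 mm further in than I had worked out, which fits the measuring error.
- **Downward force:** while holding there was also about 9 N downward on the tool, which I took to be friction on the blade.

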